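# Empty the scoring bar of the wooden game

### The job

The wooden game is being packed away. Slide the metal stop collar off the free end of the scoring bar and set it down gently in the shallow square wooden dish while the three wooden rings stay on the bar; then slide the rings off the bar end so that all three end up in the tray below it. Do not let the collar fall into the tray or anything fall on the table, and leave the two pawns and the book as they are.

Things in the scene. Friction and masses are not known exactly. Their poses are not given: they have to be found in the camera images.
- stand: Fixed wooden scoring stand: foot 100 x 90 x 16 mm, post 30 (along x) x 50 x 100 mm, its top 116 mm above the table, its face towards the bar at x = 20 mm. A plain horizontal steel bar, 14 mm diameter, runs from that face along the stand's +x to its free end at x = 240 mm, its axis 90 mm above the table at y = 0. Origin: on the table below the bar axis. The bar points to the robot's right (world -y) within about 20 degrees.
- bar_tip (a point): Centre of the bar's free end face, on the bar axis, 90 mm above the table; axes as stand (+x points out of the free end).
- collar: Aluminium stop collar, a short tube 34 mm outside and 18 mm inside diameter, 24 mm long, about 45 g, its clamp already loosened so it slides and hangs loosely on the bar between the rings and the free end. Origin: its centre; x is its bore axis (along the bar at the start). At least 14 mm of free bar lies between it and the nearest ring. Hanging on the bar its centre is 2 mm below the bar axis.
- ring1: Wooden ring, 50 mm outside and 20 mm inside diameter, 14 mm thick, about 18 g, hanging loosely on the bar; the one nearest the post. Origin: its centre, x is its bore axis. At the start it leaves at least 42 mm of free bar between itself and the post, where fingers can straddle the bar and push.
- ring2: Same as ring1, the middle ring. Origin: its centre.
- ring3: Same as ring1, the ring nearest the collar. Origin: its centre.
- tray: Fixed open plywood tray under the bar's free end, its x along the bar, outside 200 (its x) x 160 (its y) x 50 mm high, walls and floor 6 mm. Origin: centre of its underside, on the table. Rings pushed slowly off the bar end fall into it.
- dish: Fixed shallow open square wooden dish for the collar, outside 130 x 130 x 25 mm high, walls and floor 6 mm. Origin: centre of its underside, on the table. It stands either to the robot's left or to its right.
- pawn1: Black game pawn standing upright on the robot's side of the bar, 32 mm diameter foot, 70 mm tall, about 30 g. Origin: centre of its foot. Leave alone.
- pawn2: Wooden game pawn of the same shape, standing on the far side of the bar. Leave alone.
- book: Small square closed book lying flat, 125 x 125 x 20 mm, about 300 g, on the other side from the dish. Origin: centre of its underside. Leave alone.
Not all that is in view belongs to the job. What is meant by the collar is not orange or turquoise, and is the smaller of those in its own colour.

How it is judged:
By the outcome, as a careful person would: the job done as asked, in the order asked, and still so for the second after the job is handed in, with the robot touching nothing.
It also fails if it takes over 67 s, if anything falls off the work surface, if the arm or the gripper's body presses on something with over 40 N, if the wrist force passes 120 N, or if a joint passes its speed limit or range.

### The arm

A 6-joint arm with a two-finger parallel gripper is mounted at the origin on the work surface. World frame = base frame: x ahead of the robot, y to its left, z up, the work surface at z = 0. Lengths are in m, angles in rad, forces in N, time in s.
With the tool pointing down it reaches from about 0.35 to 0.775 m from the base axis. Payload 7.3 kg.
Tool frame: the origin (TCP) lies at the centre of the arm's flange, where the gripper is bolted on; the fingertips stand 178 mm ahead of it and the grasp point (between the pads) lies 159 mm ahead of it; z points along the fingers, y is the line along which they close (so a half turn about z gives the same grasp; the last joint's range is limited). The gripper opens to 92 mm and grips with 3 to 60 N. Pads are 19 mm wide; open, the fingers measure 130 mm over their backs; the gripper's body (75 mm by 190 mm) begins 47 mm behind the grasp point.
Start: joints at [-1.352, 0.342, 1.524, -0, 1.275, -0.146], TCP at [0.187, -0.49, 0.405] pointing down, gripper open.
Joint ranges: [-2.53, 2.53], [-0.77, 2.02], [0.04, 2.7], [-1, 4.14], [0.28, 2.66], [-3.11, 3.11]. Speed limits (rad/s): [2.57, 2.57, 3.14, 3.14, 3.14, 3.14].

### API

Orientations are given as [roll, pitch, yaw] about the fixed x, y, z axes, in that order (R = Rz(yaw) Ry(pitch) Rx(roll)).
In Python, from cell import telemetry, vision, ticket gives the robot as it stands.
- The arm moves only by the shell command python3 -m crank 'ROWS' [FORCE]. ROWS is JSON, a list of rows, each a list of 5 numbers: the gripper command: -1 is shut, 1 is fully open, values between are in proportion, then the shift along the tool's x, y, z in mm, then the turn about the tool's z in rad. In form: [[fingers, dx, dy, dz, roll], ...]. A call has 1 to 12 rows; each row is the pose to reach, as a shift and turn from the pose commanded when the call began, along the tool's axes at that moment; what a row does not reach only later rows make up. A row lasts 1/12 s, in which the tool goes at most 41.7 mm and 7.16 degrees, less where a joint would pass 70% of its speed; a pose out of reach is approached as far as the arm can. A call with a gripper value outside its range is refused whole. The fingers move at their own pace and stop on an object; FORCE is the grip in N (left out, the last holds). Time passes only in rows, so rows that repeat a pose let the fingers close. It gives the time, the measured TCP pose, the force, the opening and the grip force at its end, in the units of the state.
- telemetry.observe(): the state, without advancing time (a new reading comes with each control period).
- vision.read_camera(name): name is "scene" or "top" or "wrist"; returns (picture, depth): 420x560x3 uint8, red, green, blue; 420x560 float32, m along the optical axis (not along the pixel's ray), 0 where there is no reading.
- vision.get_calibration(name): a dict with "camera_matrix" (3x3 intrinsics, pixels), "dist" ([k1, k2, p1, p2, k3] as OpenCV has them; the pictures are not rectified), "rvec" (rotation vector, rad) and "tvec" (3), from world to camera coordinates, as OpenCV has them. Camera axes: x right, y down, z forward; pixel columns grow to the right and rows downward; lengths in m; the calibration is good to about 2 mm. A picture is of the moment at which its call begins: read the wrist's pose just before it. get_calibration takes no time and is no camera call; for the wrist camera it gives the pose at the moment of the call.
- ticket.hand_in(): hands the job in; it is judged then, once.
The state is a dict: "time": time; "qpos": joint angles; "qvel": joint speeds; "joint_efforts": joint torques, N m; "tool_pos": TCP position; "tool_rot": TCP orientation; "contact_force": force on the tool from outside, world axes, zero at the start; "torque": the same for the moment, N m; "opening": finger opening in m; "grip_force": force on a finger pad.
Only numpy, scipy, OpenCV 4.12 (cv2) and the standard library are available. Lean on these libraries where they do the work, as an engineer would, in place of code of your own. Each camera call takes 0.05 s, during which the arm holds its last target. There are 200 camera calls.

## Working session

There is one attempt and no reset: what is moved stays moved. The work goes in short steps, Python scripts to look and compute and a shell command to move; the robot and the scene stay as the last step left them, time stands still between calls to the robot, and variables do not carry over. Pictures are saved under pics/ and viewed, at most 12 in all, crops included, and the job is handed in when it is done.

```bash
ls; mkdir -p pics; python3 - <<'E'
from cell import telemetry, vision
import cv2,numpy as np
for n in ("scene","top"):
    p,d=vision.read_camera(n); cv2.imwrite(f"pics/{n}0.png",p[:,:,::-1]); np.savez(f"{n}0.npz",p=p,d=d)
    c=vision.get_calibration(n); print(n,c)
s=telemetry.observe(); print(s)
E
```

```text
pics
scene {'camera_matrix': array([[403.46573992,   0.        , 265.68830092],
       [  0.        , 403.46573992, 216.37330391],
       [  0.        ,   0.        ,   1.        ]]), 'dist': array([-0.01160771,  0.        ,  0.        ,  0.        ,  0.        ]), 'rvec': array([ 2.09092918,  1.12405837, -0.47459622]), 'tvec': array([-0.31728563, -0.25050891,  1.40618727])}
top {'camera_matrix': array([[431.74909668,   0.        , 280.57941832],
       [  0.        , 431.74909668, 218.79932299],
       [  0.        ,   0.        ,   1.        ]]), 'dist': array([-0.00429565,  0.        ,  0.        ,  0.        ,  0.        ]), 'rvec': array([ 2.04651974, -2.16297765,  0.23940657]), 'tvec': array([0.01358416, 0.60042539, 0.89797122])}
{'time': 0.1, 'qpos': array([-1.35198556e+00,  3.42638064e-01,  1.52486545e+00, -4.11771800e-05,
        1.27540124e+00, -1.46006332e-01]), 'qvel': array([-1.41438283e-06, -2.45943925e-03, -2.15168417e-03,  1.87877064e-03,
       -2.22089116e-03, -2.64974679e-05]), 'joint_efforts': array([ 1.60264401e-03, -4.32004130e+01, -2.44694245e+01,  7.18266447e-02,
        5.25573897e-02, -6.37243056e-05]), 'tool_pos': array([ 0.1872976 , -0.49033854,  0.40414164]), 'tool_rot': array([-3.14028879e+00, -1.51935533e-04,  3.64829016e-01]), 'contact_force': array([-0.57501921,  0.78319462,  0.06909084]), 'torque': array([ 0.0298172 ,  0.01823115, -0.00674198]), 'grip_force': 0.0, 'opening': 0.09165811200308514}
```

View pics/scene0.png

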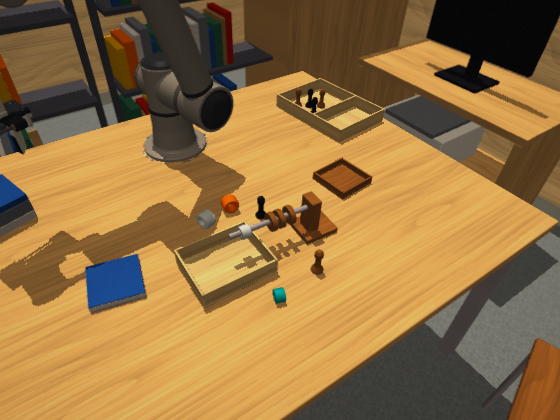

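View pics/top0.png

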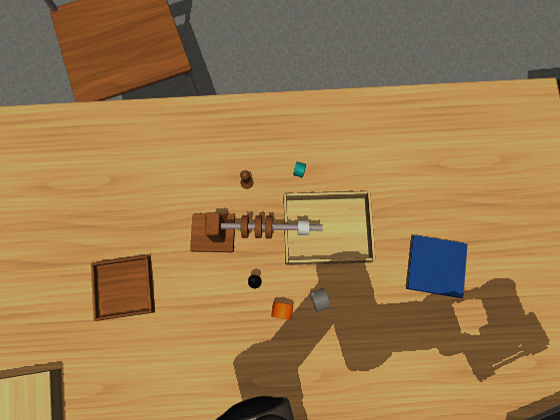

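The top picture shows the stand at (212,228), rings at (245–269,226), the collar on the bar at (303,227), bar tip at (322,228), dish at (123,287), and tray at (328,228). The grey, orange and turquoise tubes lie loose on the table. I'll enlarge the middle.

```bash
cat > h.py <<'E'
import numpy as np,cv2
from cell import telemetry, vision
def world(c,uv,z=None,depth=None):
    """pixels to world, on plane z or at given optical depth"""
    K=c["camera_matrix"];R=cv2.Rodrigues(c["rvec"])[0];t=c["tvec"]
    n=cv2.undistortPoints(np.float64(uv).reshape(-1,1,2),K,c["dist"]).reshape(-1,2)
    r=np.c_[n,np.ones(len(n))]; C=-R.T@t; d=r@R
    s=(z-C[2])/d[:,2] if depth is None else np.asarray(depth)
    return C+d*s[:,None]
E
python3 - <<'E'
import cv2,numpy as np
from h import *
a=np.load("top0.npz");p,d=a["p"],a["d"]
cv2.imwrite("pics/crop1.png",cv2.resize(p[150:300,190:390,::-1],None,fx=4,fy=4,interpolation=cv2.INTER_CUBIC))
c=vision.get_calibration("top")
v,u=np.mgrid[0:420,0:560]; W=world(c,np.c_[u.ravel(),v.ravel()],depth=d.ravel()).reshape(420,560,3)
for x in range(236,330,3):
    col=W[215:240,x]; i=col[:,2].argmax(); m=col[:,2]>.075
    print(x,215+i,col[i].round(4), m.sum(), col[m].mean(0).round(4) if m.any() else '')
E
```

```text
236 225 [0.5844 0.0771 0.1005] 6 [0.5837 0.0774 0.0986]
239 226 [0.582  0.0709 0.0996] 6 [0.5837 0.0711 0.0967]
242 223 [0.5849 0.0629 0.1148] 23 [0.5799 0.0637 0.108 ]
245 222 [0.5867 0.0565 0.115 ] 23 [0.5797 0.0574 0.1071]
248 225 [0.5827 0.0513 0.1016] 19 [0.5855 0.0522 0.0879]
251 224 [0.5848 0.0449 0.1002] 6 [0.5822 0.0452 0.0974]
254 227 [0.5783 0.0388 0.0982] 6 [0.582  0.0388 0.0963]
257 223 [0.5832 0.0312 0.1146] 23 [0.5781 0.0318 0.1082]
260 225 [0.578  0.025  0.1171] 23 [0.5777 0.0254 0.1084]
263 224 [0.5832 0.0191 0.1011] 7 [0.5796 0.0194 0.0973]
266 225 [0.5777 0.0124 0.1149] 23 [0.5769 0.0127 0.1085]
269 220 [ 0.3875 -0.0099  1.0083] 23 [0.5679 0.0056 0.1472]
272 226 [ 0.5779 -0.      0.1005] 7 [0.5789 0.     0.0959]
275 226 [ 0.5776 -0.0064  0.1   ] 7 [ 0.5783 -0.0064  0.0967]
278 226 [ 0.5776 -0.0129  0.0984] 7 [ 0.5781 -0.0129  0.0961]
281 224 [ 0.5816 -0.0196  0.0986] 6 [ 0.5764 -0.0193  0.0972]
284 228 [ 0.5722 -0.0255  0.1001] 6 [ 0.5759 -0.0257  0.0978]
287 225 [ 0.5787 -0.0324  0.0988] 6 [ 0.5756 -0.0322  0.0974]
290 225 [ 0.5781 -0.0388  0.0997] 6 [ 0.5752 -0.0386  0.0978]
293 225 [ 0.5776 -0.0452  0.1005] 6 [ 0.575  -0.0451  0.0973]
296 227 [ 0.5729 -0.0514  0.1001] 6 [ 0.5747 -0.0516  0.097 ]
299 224 [ 0.5771 -0.0577  0.1096] 16 [ 0.5731 -0.0577  0.1027]
302 225 [ 0.5749 -0.064   0.1084] 16 [ 0.5728 -0.0641  0.1026]
305 226 [ 0.5723 -0.0702  0.1084] 16 [ 0.5724 -0.0706  0.1027]
308 225 [ 0.5739 -0.0767  0.1098] 15 [ 0.571  -0.0769  0.1026]
311 226 [ 0.5735 -0.0838  0.0991] 6 [ 0.5729 -0.0839  0.0967]
314 226 [ 0.5732 -0.0902  0.0992] 6 [ 0.5725 -0.0903  0.097 ]
317 215 [ 0.3875 -0.0099  1.0083] 7 [ 0.5456 -0.0843  0.2282]
320 226 [ 0.5724 -0.103   0.0994] 6 [ 0.5716 -0.1031  0.0978]
323 236 [ 0.5661 -0.1173  0.0111] 0 
326 231 [ 0.5774 -0.1252  0.0121] 0 
329 238 [ 0.5606 -0.131   0.011 ] 0
```

View pics/crop1.png

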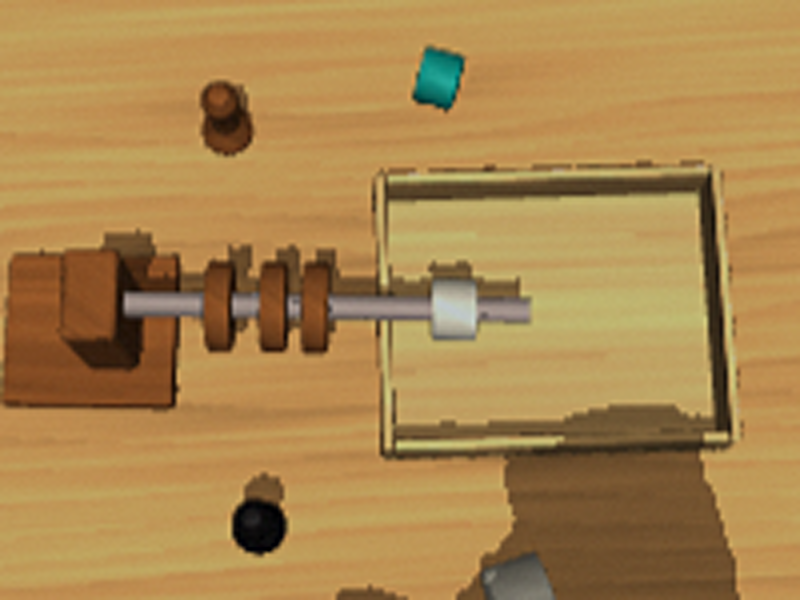

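The crop shows the collar at x 432–478, y 280–340 (top-image columns 298–309.5). The bar tip is at (530,310), and the post-side gap runs from 124 to 205. Next I'll measure the dish and work out the moves.

```bash
python3 - <<'E'
from h import *
a=np.load("top0.npz");d=a["d"]; c=vision.get_calibration("top")
v,u=np.mgrid[0:420,0:560]; W=world(c,np.c_[u.ravel(),v.ravel()],depth=d.ravel()).reshape(420,560,3)
def rect(u0,u1,v0,v1,z0,z1):
    w=W[v0:v1,u0:u1].reshape(-1,3); w=w[(w[:,2]>z0)&(w[:,2]<z1)]
    r=cv2.minAreaRect((w[:,:2]*1000).astype(np.float32)); print(len(w),r)
rect(80,165,245,330,.017,.035); rect(275,385,180,275,.04,.06)
s=slice(None); w=W[222:232,222:322].reshape(-1,3); w=w[(w[:,2]>.09)&(w[:,2]<.103)]
print("bar",np.polyfit(w[:,1],w[:,0],1), "table z",np.median(W[120:140,150:400,2]))
print(world(c,[[221,226],[322.5,227.5],[298,227],[309.5,227]],z=.093).round(4))
E
```

```text
760 ((472.9008483886719, 349.5791015625), (130.54971313476562, 131.749755859375), 5.1182050704956055)
985 ((582.2974243164062, -126.99491882324219), (200.29617309570312, 160.8923797607422), 88.43132019042969)
bar [0.07510391 0.57805374] table z 0.002148162818945365
[[ 0.5856  0.1104  0.093 ]
 [ 0.5701 -0.1089  0.093 ]
 [ 0.5741 -0.056   0.093 ]
 [ 0.5728 -0.0809  0.093 ]]
```

```bash
cat >> h.py <<'E'
def delta(x,y,z,yaw):
    """rows' dx,dy,dz (mm) and roll from the present pose to a tool-down target"""
    s=telemetry.observe(); from scipy.spatial.transform import Rotation as Ro
    R=Ro.from_euler("xyz",s["tool_rot"]).as_matrix()
    print("t",round(s["time"],2),"pos",s["tool_pos"].round(4),"rot",s["tool_rot"].round(3),"F",s["contact_force"].round(2),"open",round(s["opening"],4),"grip",round(s["grip_force"],1))
    print("delta",(R.T@(np.array([x,y,z])-s["tool_pos"])*1000).round(1),"roll",round(s["tool_rot"][2]-yaw,3))
E
python3 -m crank '[[0.3,40,-20,0,-0.12],[0.3,80,-40,0,-0.24],[0.3,120,-60,0,-0.36],[0.3,160,-80,0,-0.48],[0.3,200,-100,0,-0.6],[0.3,240,-120,0,-0.72],[0.3,277,-139,0,-0.84],[0.3,314,-158,0,-0.96],[0.3,351,-176,0,-1.08],[0.3,388,-195,0,-1.13],[0.3,425,-213,0,-1.13],[0.3,462,-232,0,-1.13]]'
python3 -c "
from h import *
delta(.573,-.0685,.320,1.499)"
```

```text
time: 1.1
tool_pos: [0.5258, -0.1195, 0.4044]
tool_rot: [-3.141, 0.0, 1.495]
contact_force: [0.5, -0.9, 0.7]
opening: 0.0599
grip_force: 0.0
t 1.1 pos [ 0.5258 -0.1195  0.4044] rot [-3.141  0.     1.495] F [ 0.51 -0.86  0.69] open 0.0599 grip 0.0
delta [54.5 43.3 84.4] roll -0.004
```

```bash
python3 -m crank '[[0.3,20,15,28,-0.004],[0.3,40,30,56,-0.004],[0.3,54.5,43.5,84,-0.004],[0.3,54.5,43.5,84,-0.004],[0.3,54.5,43.5,84,-0.004]]'
python3 - <<'E'
from h import *
delta(.573,-.0685,.254,1.499)
c=vision.get_calibration("wrist")
p,d=vision.read_camera("wrist"); cv2.imwrite("pics/w1.png",p[:,:,::-1]); np.savez("w1.npz",p=p,d=d,**c)
R=cv2.Rodrigues(c["rvec"])[0]; print(-R.T@c["tvec"])
def proj(P): return cv2.projectPoints(np.float64(P),c["rvec"],c["tvec"],c["camera_matrix"],c["dist"])[0].reshape(-1,2).round(1)
print(proj([[.573,-.0685,.105],[.57,-.109,.09]]))
E
```

```text
time: 1.52
tool_pos: [0.5722, -0.0696, 0.3187]
tool_rot: [-3.137, -0.001, 1.501]
contact_force: [-0.1, -0.8, 0.5]
opening: 0.0594
grip_force: 0.0
t 1.52 pos [ 0.5722 -0.0696  0.3187] rot [-3.137e+00 -1.000e-03  1.501e+00] F [-0.14 -0.79  0.47] open 0.0594 grip 0.0
delta [ 1.2  1.  64.7] roll 0.002
[ 5.78497904e-01 -1.53630296e-05  2.99096295e-01]
[[281.2 242.4]
 [281.1 290.1]]
```

View pics/w1.png

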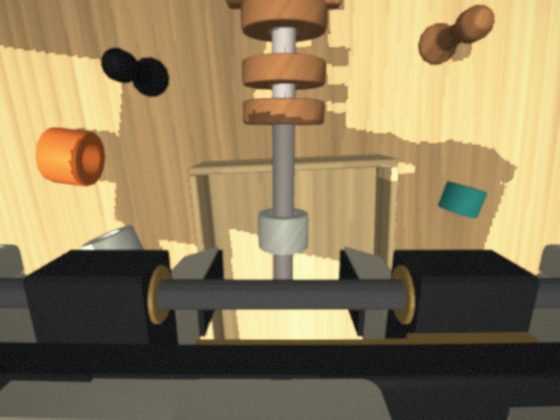

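The wrist view shows the collar on the bar at columns 259–308, rows 208–250, between the open fingers. It is about 2 px right of my estimate, so I'll check it with the depth.

```bash
python3 - <<'E'
from h import *
a=np.load("w1.npz"); d=a["d"]; c={k:a[k] for k in("camera_matrix","dist","rvec","tvec")}
v,u=np.mgrid[0:420,0:560]; W=world(c,np.c_[u.ravel(),v.ravel()],depth=d.ravel()).reshape(420,560,3)
print("cam z",d[230,283])
for r in range(20,282,6):
    w=W[r,240:328]; m=(w[:,2]>.075)&(w[:,2]<.13)
    if m.any(): print(r,m.sum(),w[m].min(0).round(4),w[m].max(0).round(4), w[m].mean(0).round(4))
E
```

```text
cam z 0.2031686
20 87 [0.5593 0.0536 0.0919] [0.6078 0.061  0.1111] [0.5831 0.0554 0.1065]
26 86 [0.5589 0.053  0.0925] [0.6068 0.058  0.1013] [0.5828 0.0546 0.099 ]
32 82 [0.5591 0.0517 0.0809] [0.6065 0.0569 0.0982] [0.5828 0.0539 0.0898]
38 48 [0.5641 0.0487 0.075 ] [0.6011 0.0556 0.0987] [0.5837 0.0515 0.0862]
44 25 [0.5751 0.0454 0.0897] [0.589  0.0481 0.0983] [0.582  0.0462 0.0956]
50 25 [0.5749 0.0425 0.0909] [0.5888 0.0444 0.0979] [0.5818 0.0431 0.0956]
56 62 [0.5652 0.0362 0.1047] [0.5982 0.0393 0.1126] [0.5816 0.0371 0.1098]
62 83 [0.5585 0.0333 0.0926] [0.6057 0.0384 0.1133] [0.5817 0.0345 0.1078]
68 83 [0.5573 0.0303 0.0921] [0.6055 0.0359 0.1132] [0.5814 0.0316 0.1074]
74 84 [0.557  0.0274 0.0924] [0.6054 0.0326 0.1136] [0.581  0.0286 0.1075]
80 81 [0.5574 0.0245 0.0936] [0.6045 0.0291 0.1117] [0.5809 0.0256 0.1066]
86 76 [0.5577 0.0233 0.0797] [0.6039 0.027  0.0975] [0.5808 0.0247 0.088 ]
92 22 [0.5737 0.0202 0.092 ] [0.5868 0.0214 0.0981] [0.5804 0.0205 0.0961]
98 51 [0.5655 0.0153 0.1056] [0.5932 0.0174 0.1135] [0.5793 0.0161 0.1098]
104 82 [0.5562 0.0119 0.0923] [0.6
[... 1791 characters left out ...]
743 -0.0614  0.102 ]
236 50 [ 0.5578 -0.0695  0.0928] [ 0.5899 -0.0642  0.1054] [ 0.574  -0.0655  0.1016]
242 50 [ 0.5574 -0.0738  0.0926] [ 0.5897 -0.0679  0.1059] [ 0.5737 -0.0695  0.1016]
248 46 [ 0.5587 -0.0769  0.0952] [ 0.588  -0.072   0.1057] [ 0.5735 -0.0733  0.1023]
254 21 [ 0.5658 -0.0817  0.09  ] [ 0.5793 -0.076   0.1059] [ 0.5728 -0.0788  0.0986]
260 21 [ 0.5654 -0.086   0.09  ] [ 0.579  -0.0831  0.098 ] [ 0.5724 -0.0842  0.0956]
266 20 [ 0.566  -0.0904  0.0921] [ 0.5787 -0.0872  0.0986] [ 0.5724 -0.0884  0.0959]
272 20 [ 0.5656 -0.0953  0.0912] [ 0.5785 -0.0917  0.098 ] [ 0.5721 -0.0927  0.0958]
278 20 [ 0.5653 -0.0994  0.092 ] [ 0.5782 -0.096   0.0979] [ 0.5718 -0.097   0.096 ]
```

```bash
python3 -m crank '[[0.3,2,1,20,0],[0.3,2,1,40,0],[0.3,2,1,58,0],[0.3,2,1,65,0],[0.3,2,1,65,0],[0.3,2,1,65,0]]'
python3 -c "
from h import *
delta(.574,-.0665,.254,1.4995)"
```

```text
time: 2.07
tool_pos: [0.5736, -0.0693, 0.2572]
tool_rot: [3.14, 0.0, 1.498]
contact_force: [0.4, -0.8, 0.2]
opening: 0.0597
grip_force: 0.0
t 2.07 pos [ 0.5736 -0.0693  0.2572] rot [3.14  0.    1.498] F [ 0.4  -0.79  0.16] open 0.0597 grip 0.0
delta [2.8 0.2 3.2] roll -0.002
```

```bash
python3 -m crank '[[0.3,2.5,0,2,0],[0.0,2.5,0,2,0],[-0.2,2.5,0,2,0],[-0.4,2.5,0,2,0],[-0.4,2.5,0,2,0],[-0.4,2.5,0,2,0],[-0.4,2.5,0,2,0],[-0.4,2.5,0,2,0]]' 12
python3 -c "
from h import *
delta(.574,-.0665,.254,1.4995)"
```

```text
time: 2.73
tool_pos: [0.5736, -0.066, 0.2539]
tool_rot: [-3.142, 0.0, 1.499]
contact_force: [-2.2, 0.2, 2.4]
opening: 0.0325
grip_force: 12.0
t 2.73 pos [ 0.5736 -0.066   0.2539] rot [-3.142  0.     1.499] F [-2.16  0.25  2.41] open 0.0325 grip 12.0
delta [-0.5  0.5 -0.1] roll -0.001
```

```bash
python3 -m crank '[[-0.45,0,-0.5,-1,0],[-0.45,0,-0.5,-2,0],[-0.45,0,-0.5,-2,0],[-0.45,0,-0.5,-2,0]]' 12; python3 -m crank '[[-0.45,-3,0,0,0],[-0.45,-6,0,0,0],[-0.45,-9,0,0,0],[-0.45,-12,0,0,0],[-0.45,-15,0,0,0],[-0.45,-15,0,0,0]]' 12
```

```text
time: 3.07
tool_pos: [0.5731, -0.066, 0.2557]
tool_rot: [3.142, 0.0, 1.499]
contact_force: [-0.4, -0.2, -0.7]
opening: 0.0323
grip_force: 12.0
time: 3.57
tool_pos: [0.572, -0.0817, 0.2557]
tool_rot: [3.142, 0.0, 1.498]
contact_force: [-0.1, 0.3, -0.5]
opening: 0.0323
grip_force: 12.0
```

```bash
python3 -m crank '[[-0.45,-5,0,0,0],[-0.45,-10,0,0,0],[-0.45,-16,0,0,0],[-0.45,-22,0,0,0],[-0.45,-28,0,0,0],[-0.45,-34,0,0,0],[-0.45,-40,0,0,0],[-0.45,-46,0,0,0],[-0.45,-53,0,0,0],[-0.45,-60,0,0,0],[-0.45,-66,0,0,0],[-0.45,-66,0,0,0]]' 12
python3 - <<'E'
from h import *
delta(.473,.35,.40,1.4995)
p,d=vision.read_camera("top"); cv2.imwrite("pics/t2.png",cv2.resize(p[150:300,190:390,::-1],None,fx=4,fy=4))
q,d=vision.read_camera("scene"); cv2.imwrite("pics/s2.png",cv2.resize(q[180:310,160:360,::-1],None,fx=4,fy=4))
E
```

```text
time: 4.57
tool_pos: [0.5672, -0.1481, 0.2557]
tool_rot: [3.141, 0.0, 1.498]
contact_force: [0.4, 0.7, -0.6]
opening: 0.0326
grip_force: 12.0
t 4.57 pos [ 0.5672 -0.1481  0.2557] rot [3.141 0.    1.498] F [ 0.42  0.69 -0.62] open 0.0326 grip 12.0
delta [ 489.8 -130.3 -144.5] roll -0.002
```

View pics/s2.png

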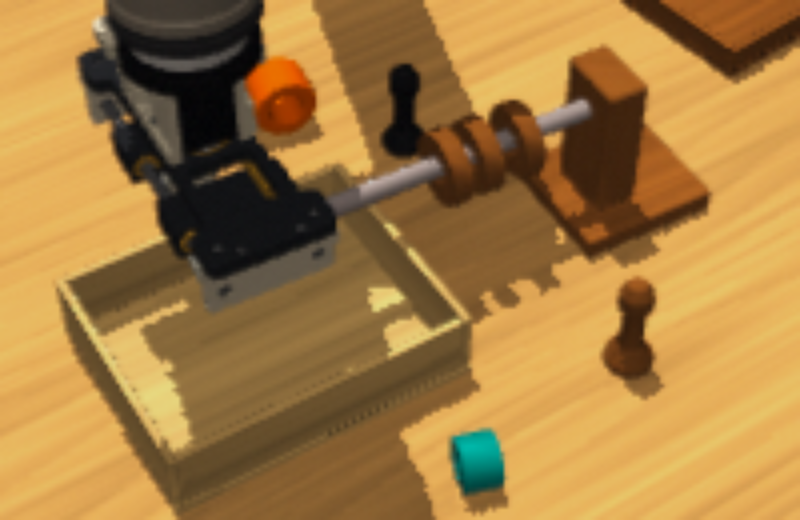

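The bar is free, all three rings are still on it, and the collar is held off the bar (grip 12 N, opening 32.6 mm; the gripper hides it here). Now I'll lift and carry it to the dish.

```bash
python3 -m crank '[[-0.45,0,0,-25,0],[-0.45,0,0,-60,0],[-0.45,10,0,-98,0],[-0.45,40,-10,-115,0],[-0.45,78,-20,-120,0],[-0.45,117,-30,-120,0],[-0.45,156,-40,-120,0],[-0.45,195,-51,-120,0],[-0.45,234,-62,-120,0],[-0.45,273,-72,-120,0],[-0.45,312,-82,-120,0],[-0.45,351,-93,-120,0]]' 12
python3 -c "
from h import *
delta(.473,.35,.26,1.4995)"
```

```text
time: 5.67
tool_pos: [0.4988, 0.2122, 0.3759]
tool_rot: [3.141, -0.0, 1.499]
contact_force: [1.3, 0.4, -0.6]
opening: 0.0326
grip_force: 12.0
t 5.67 pos [0.4988 0.2122 0.3759] rot [ 3.141 -0.     1.499] F [ 1.28  0.44 -0.61] open 0.0326 grip 12.0
delta [135.6 -35.6 115.9] roll -0.0
```

```bash
python3 -m crank '[[-0.45,35,-9,0,0],[-0.45,70,-18,0,0],[-0.45,100,-27,0,0],[-0.45,125,-33,10,0],[-0.45,135,-36,30,0],[-0.45,135,-36,60,0],[-0.45,135,-36,90,0],[-0.45,135,-36,115,0],[-0.45,135,-36,115,0],[-0.45,135,-36,115,0]]' 12
python3 - <<'E'
from h import *
delta(.473,.35,.189,1.4995)
c=vision.get_calibration("top");p,d=vision.read_camera("top"); cv2.imwrite("pics/t3.png",cv2.resize(p[220:350,60:260,::-1],None,fx=4,fy=4))
p,d=vision.read_camera("scene"); cv2.imwrite("pics/s3.png",cv2.resize(p[110:240,250:450,::-1],None,fx=4,fy=4))
E
```

```text
time: 6.5
tool_pos: [0.4731, 0.3474, 0.26]
tool_rot: [-3.139, 0.002, 1.499]
contact_force: [-0.1, 0.9, -0.3]
opening: 0.0323
grip_force: 12.0
t 6.5 pos [0.4731 0.3474 0.26  ] rot [-3.139e+00  2.000e-03  1.499e+00] F [-0.11  0.86 -0.34] open 0.0323 grip 12.0
delta [ 2.7 -0.2 71. ] roll -0.0
```

View pics/s3.png

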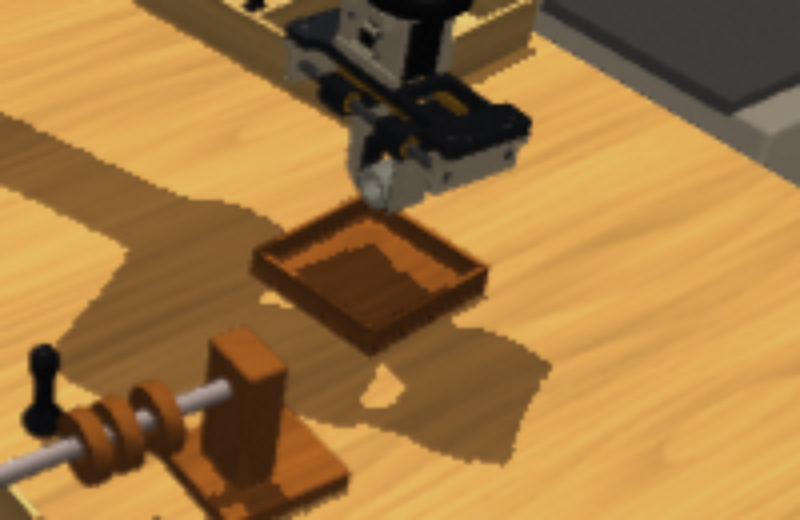

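The scene picture shows the collar held in the fingers at (375,185) above the dish, whose centre is at about (370,280). The rings are on the bar at (90–155,430). Lowering.

```bash
python3 -m crank '[[-0.45,2.5,0,20,0],[-0.45,2.5,0,40,0],[-0.45,2.5,0,55,0],[-0.45,2.5,0,62,0],[-0.45,2.5,0,66,0],[-0.45,2.5,0,68,0],[-0.45,2.5,0,69,0],[-0.45,2.5,0,69,0],[-0.45,2.5,0,69,0]]' 12;  python3 -m crank '[[-0.45,0,0,0.5,0],[-0.45,0,0,1,0],[-0.45,0,0,1.5,0],[-0.45,0,0,1.5,0]]' 12
```

```text
time: 7.35
tool_pos: [0.474, 0.3499, 0.1926]
tool_rot: [3.14, -0.001, 1.499]
contact_force: [0.4, 0.3, -1.3]
opening: 0.0324
grip_force: 12.0
time: 7.68
tool_pos: [0.4737, 0.3497, 0.1902]
tool_rot: [-3.142, 0.0, 1.499]
contact_force: [0.3, -0.9, -1.0]
opening: 0.0326
grip_force: 12.0
```

```bash
python3 -m crank '[[-0.45,0,0,0.5,0],[-0.45,0,0,1,0],[-0.45,0,0,1,0],[-0.45,0,0,1,0]]' 12;  python3 -m crank '[[-0.45,0,0,0.5,0],[-0.45,0,0,0.5,0],[-0.45,0,0,1,0],[-0.45,0,0,1,0]]' 12
```

```text
time: 8.02
tool_pos: [0.4737, 0.3497, 0.1891]
tool_rot: [-3.141, 0.0, 1.499]
contact_force: [0.8, 0.3, 0.4]
opening: 0.0326
grip_force: 12.0
time: 8.35
tool_pos: [0.4737, 0.3497, 0.1883]
tool_rot: [3.141, 0.0, 1.499]
contact_force: [-0.4, -0.9, 0.5]
opening: 0.0322
grip_force: 12.0
```

```bash
python3 -m crank '[[-0.45,0,0,0.5,0],[-0.45,0,0,1,0],[-0.45,0,0,1,0],[-0.45,0,0,1,0]]' 12
```

```text
time: 8.68
tool_pos: [0.4737, 0.3497, 0.1881]
tool_rot: [3.141, -0.0, 1.499]
contact_force: [-2.1, -1.7, 7.8]
opening: 0.0326
grip_force: 12.0
```

Contact confirmed. I'll ease off and open gently.

```bash
python3 -m crank '[[-0.45,0,0,-0.5,0],[-0.45,0,0,-0.5,0],[-0.25,0,0,-0.5,0],[-0.2,0,0,-0.5,0],[-0.1,0,0,-0.5,0],[0,0,0,-0.5,0],[0.1,0,0,-0.5,0],[0.1,0,0,-0.5,0]]' 12
python3 -m crank '[[0.1,0,0,-10,0],[0.1,0,0,-25,0],[0.1,0,0,-50,0],[0.1,0,0,-85,0],[0.1,0,0,-120,0],[0.1,0,0,-150,0],[0.1,0,0,-150,0]]'
python3 - <<'E'
from h import *
delta(.583,.086,.34,1.4995)
p,d=vision.read_camera("wrist"); q,e=vision.read_camera("scene")
cv2.imwrite("pics/m4.png",np.vstack([cv2.resize(p[:,:,::-1],(400,300)),cv2.resize(q[110:230,270:430,::-1],(400,300))]))
E
```

```text
time: 9.35
tool_pos: [0.4738, 0.3497, 0.1875]
tool_rot: [-3.141, 0.0, 1.499]
contact_force: [-0.4, 0.2, 0.4]
opening: 0.05
grip_force: 0.0
time: 9.93
tool_pos: [0.4747, 0.3504, 0.3455]
tool_rot: [3.131, -0.007, 1.499]
contact_force: [0.6, 0.0, 1.1]
opening: 0.05
grip_force: 0.0
t 9.93 pos [0.4747 0.3504 0.3455] rot [ 3.131 -0.007  1.499] F [0.59 0.02 1.07] open 0.05 grip 0.0
delta [-256.  127.    5.] roll -0.001
```

View pics/m4.png

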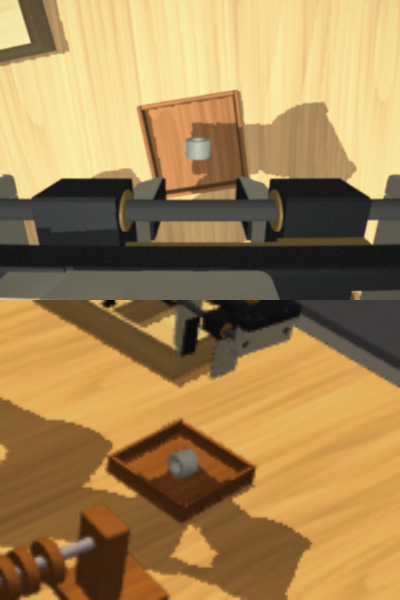

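The collar rests in the dish: wrist view (198,148), scene view (183,463). Next I'll move above the gap between the post and ring1.

```bash
python3 -m crank '[[0.1,-35,18,0,0],[0.1,-70,36,0,0],[0.1,-105,54,0,0],[0.1,-140,72,0,0],[0.1,-175,90,0,0],[0.1,-210,107,0,0],[0.1,-240,121,0,0],[0.1,-254,128,0,0],[0.1,-254,128,0,0],[0.1,-254,128,0,0]]'
python3 - <<'E'
from h import *
delta(.5845,.088,.248,1.4995)
c=vision.get_calibration("wrist"); p,d=vision.read_camera("top"); c=vision.get_calibration("top")
v,u=np.mgrid[0:420,0:560]; W=world(c,np.c_[u.ravel(),v.ravel()],depth=d.ravel()).reshape(420,560,3)
p,d=vision.read_camera("scene"); cv2.imwrite("pics/s5.png",cv2.resize(p[130:260,220:370,::-1],(750,600)))
c=vision.get_calibration("scene")
print(cv2.projectPoints(np.float64([[.5845,.088,.07],[.5845,.088,.09],[.5868,.11,.09]]),c["rvec"],c["tvec"],c["camera_matrix"],c["dist"])[0].reshape(-1,2))
E
```

```text
time: 10.87
tool_pos: [0.583, 0.0864, 0.3362]
tool_rot: [-3.138, 0.0, 1.497]
contact_force: [0.0, -0.0, 0.4]
opening: 0.0505
grip_force: 0.0
t 10.87 pos [0.583  0.0864 0.3362] rot [-3.138  0.     1.497] F [ 0.01 -0.    0.45] open 0.0505 grip 0.0
delta [ 1.7  1.7 88.2] roll -0.003
[[297.0740351  216.54523275]
 [297.56885459 210.82449479]
 [304.9547917  208.17669845]]
```

View pics/s5.png

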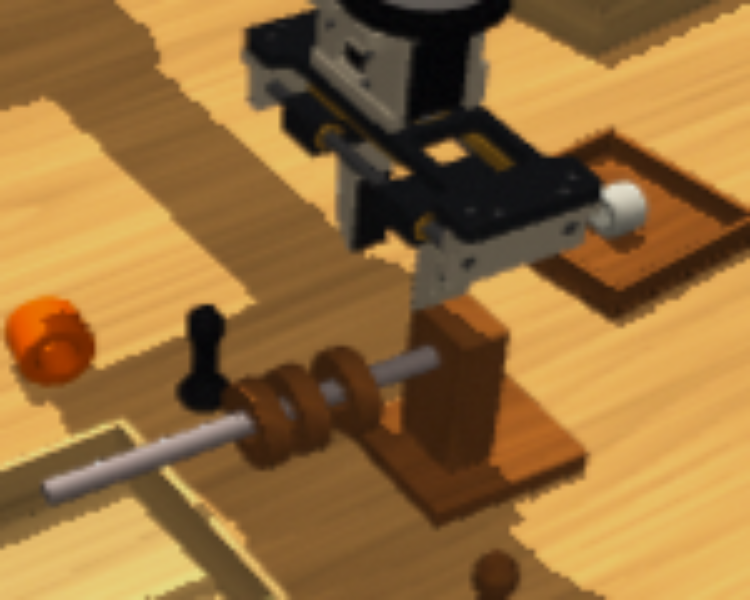

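The crop shows free bar between ring1 (right edge x≈378) and the post (x≈437), with the fingers above it and the collar in the dish at (620,210). Now straddle the bar.

```bash
python3 -m crank '[[0.1,2,1,10,0],[0.1,2,1,35,0],[0.1,2,1,60,0],[0.1,2,1,78,0],[0.1,2,1,86,0],[0.1,2,1,87,0],[0.1,2,1,87,0],[0.1,2,1,87,0]]'
python3 -c "
from h import *
delta(.5845,.089,.248,1.4995)"
```

```text
time: 11.63
tool_pos: [0.5846, 0.0896, 0.2517]
tool_rot: [3.14, -0.0, 1.499]
contact_force: [-0.7, -0.3, 0.9]
opening: 0.0504
grip_force: 0.0
t 11.63 pos [0.5846 0.0896 0.2517] rot [ 3.14  -0.     1.499] F [-0.75 -0.26  0.9 ] open 0.0504 grip 0.0
delta [-0.6 -0.1  3.7] roll -0.0
```

Now close to about 23 mm without touching the bar, then push slowly.

```bash
python3 -m crank '[[-0.2,0,0,2,0],[-0.4,0,0,2,0],[-0.5,0,0,2,0],[-0.5,0,0,2,0],[-0.5,0,0,2,0]]' 5
python3 -m crank '[[-0.5,-5,0,0,0],[-0.5,-10,0,0,0],[-0.5,-14,0,0,0],[-0.5,-18,0,0,0],[-0.5,-22,0,0,0],[-0.5,-26,0,0,0],[-0.5,-30,0,0,0],[-0.5,-34,0,0,0],[-0.5,-38,0,0,0],[-0.5,-42,0,0,0],[-0.5,-46,0,0,0],[-0.5,-50,0,0,0]]'
python3 -m crank '[[-0.5,-4,0,0,0],[-0.5,-8,0,0,0],[-0.5,-12,0,0,0],[-0.5,-16,0,0,0],[-0.5,-20,0,0,0],[-0.5,-24,0,0,0],[-0.5,-28,0,0,0],[-0.5,-32,0,0,0],[-0.5,-36,0,0,0],[-0.5,-40,0,0,0],[-0.5,-44,0,0,0],[-0.5,-48,0,0,0]]'
```

```text
time: 12.05
tool_pos: [0.5843, 0.089, 0.249]
tool_rot: [3.141, 0.0, 1.499]
contact_force: [-0.1, 1.0, 0.5]
opening: 0.0245
grip_force: 0.0
time: 13.05
tool_pos: [0.5806, 0.0388, 0.2487]
tool_rot: [-3.142, 0.0, 1.499]
contact_force: [-0.6, 0.7, -0.2]
opening: 0.0227
grip_force: 0.1
time: 14.05
tool_pos: [0.5772, -0.009, 0.2487]
tool_rot: [3.142, 0.0, 1.499]
contact_force: [0.6, 0.3, -0.6]
opening: 0.0229
grip_force: 0.1
```

```bash
python3 - <<'E'
from h import *
delta(.571,-.12,.25,1.4995)
p,d=vision.read_camera("scene"); cv2.imwrite("pics/s6.png",cv2.resize(p[170:310,160:340,::-1],(770,600)))
E
```

```text
t 14.05 pos [ 0.5772 -0.009   0.2487] rot [3.142 0.    1.499] F [ 0.58  0.26 -0.59] open 0.0229 grip 0.1
delta [-111.1    1.8   -1.3] roll -0.001
```

View pics/s6.png

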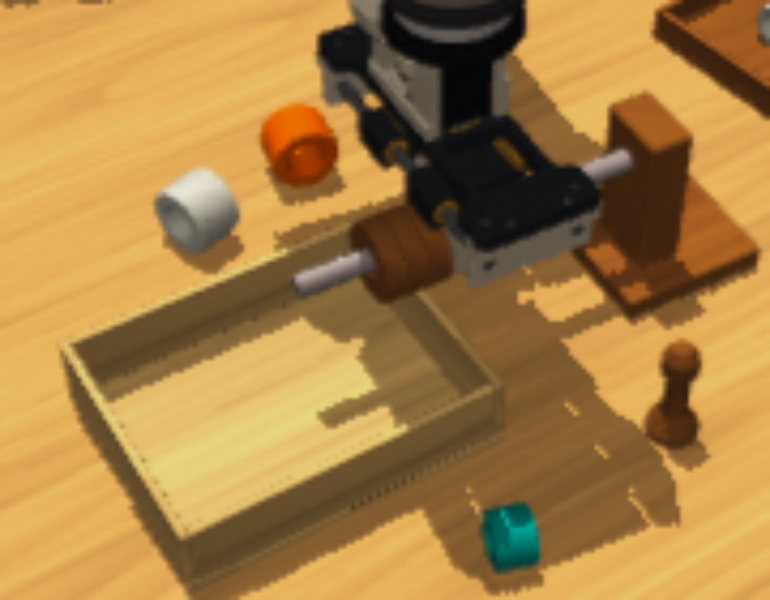

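The three rings are pushed together at (405,255), pushed by the fingers, with the bar tip at (300,283) over the tray. I'll keep pushing, slower.

```bash
python3 -m crank '[[-0.5,-4,0,0,0],[-0.5,-8,0,0,0],[-0.5,-12,0,0,0],[-0.5,-16,0,0,0],[-0.5,-20,0,0,0],[-0.5,-24,0,0,0],[-0.5,-28,0,0,0],[-0.5,-31,0,0,0],[-0.5,-34,0,0,0],[-0.5,-37,0,0,0],[-0.5,-40,0,0,0],[-0.5,-43,0,0,0]]'
python3 -m crank '[[-0.5,-3,0,0,0],[-0.5,-5,0,0,0],[-0.5,-7,0,0,0],[-0.5,-9,0,0,0],[-0.5,-11,0,0,0],[-0.5,-13,0,0,0],[-0.5,-15,0,0,0],[-0.5,-17,0,0,0],[-0.5,-19,0,0,0],[-0.5,-21,0,0,0],[-0.5,-23,0,0,0],[-0.5,-25,0,0,0]]'
python3 -m crank '[[-0.5,-2,0,0,0],[-0.5,-4,0,0,0],[-0.5,-6,0,0,0],[-0.5,-8,0,0,0],[-0.5,-10,0,0,0],[-0.5,-12,0,0,0],[-0.5,-14,0,0,0],[-0.5,-16,0,0,0],[-0.5,-18,0,0,0],[-0.5,-20,0,0,0],[-0.5,-22,0,0,0],[-0.5,-24,0,0,0]]'
python3 -m crank '[[-0.5,-2,0,0,0],[-0.5,-4,0,0,0],[-0.5,-6,0,0,0],[-0.5,-8,0,0,0],[-0.5,-10,0,0,0],[-0.5,-12,0,0,0],[-0.5,-14,0,0,0],[-0.5,-14,0,0,0],[-0.5,-14,0,0,0]]'
python3 - <<'E'
from h import *
delta(.571,-.12,.25,1.4995)
p,d=vision.read_camera("scene"); cv2.imwrite("pics/s7.png",cv2.resize(p[170:310,160:340,::-1],(770,600)))
E
```

```text
time: 15.1
tool_pos: [0.5741, -0.0518, 0.2487]
tool_rot: [3.142, 0.0, 1.499]
contact_force: [0.4, 0.2, -0.1]
opening: 0.023
grip_force: 0.1
time: 16.1
tool_pos: [0.5723, -0.0767, 0.2487]
tool_rot: [3.142, 0.0, 1.499]
contact_force: [0.5, -0.3, -0.4]
opening: 0.0231
grip_force: 0.1
time: 17.1
tool_pos: [0.5706, -0.1006, 0.2487]
tool_rot: [3.142, 0.0, 1.499]
contact_force: [0.3, 0.1, -0.4]
opening: 0.0232
grip_force: 0.0
time: 17.85
tool_pos: [0.5696, -0.1145, 0.2487]
tool_rot: [-3.142, 0.0, 1.499]
contact_force: [0.2, -1.6, -0.7]
opening: 0.0226
grip_force: 0.0
t 17.85 pos [ 0.5696 -0.1145  0.2487] rot [-3.142  0.     1.499] F [ 0.16 -1.65 -0.71] open 0.0226 grip 0.0
delta [-5.4  1.8 -1.3] roll -0.001
```

View pics/s7.png

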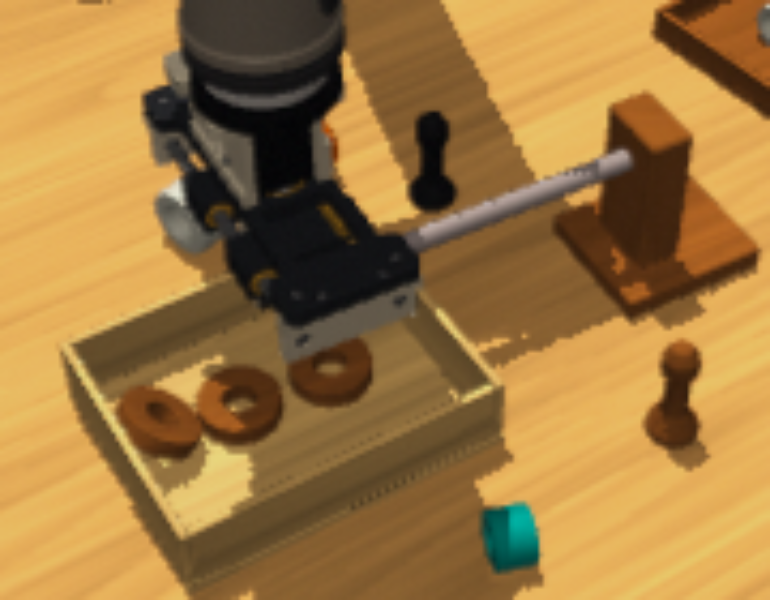

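All three rings lie in the tray, at (158,420), (240,403) and (330,368), and the bar is bare. I'll retract upward and check.

```bash
python3 -m crank '[[-0.3,-5,0,-10,0],[-0.3,-5,0,-30,0],[-0.3,-5,0,-60,0],[-0.3,-5,0,-95,0],[-0.3,-5,0,-120,0],[-0.3,-5,0,-120,0],[-0.3,-5,0,-120,0],[-0.3,-5,0,-120,0],[-0.3,-5,0,-120,0]]'
python3 - <<'E'
from h import *
p,d=vision.read_camera("scene"); cv2.imwrite("pics/s8.png",cv2.resize(p[130:320,80:380,::-1],(800,507)))
E
```

```text
time: 18.65
tool_pos: [0.5689, -0.1193, 0.3675]
tool_rot: [-3.139, -0.001, 1.499]
contact_force: [0.7, -0.4, -0.2]
opening: 0.0323
grip_force: 0.0
```

View pics/s8.png

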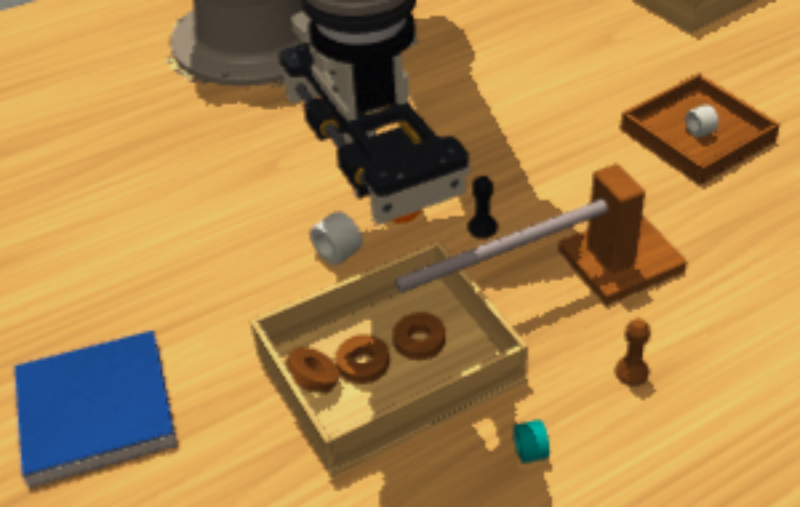

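The final view shows the collar in the dish at (702,120), the rings in the tray at (312,368), (362,358) and (419,335), and both pawns upright with the book untouched.

```bash
python3 -c "
from cell import ticket
print(ticket.hand_in())"
```

```text
the job is handed in; nothing more can be done
None
```

The job is done and handed in at about 19 s: the collar is in the dish, all three rings are in the tray, and the pawns and book were left as they were.

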